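# Fit the right carton into the flip-top tin and shut it

### The job

Pack the open flip-top metal tin that stands straight in front of you: try the three small cartons in it to find the largest one that goes right down inside, leave that one lying flat on the tin's floor, and swing the lid fully shut over it. Leave the two cartons that you do not use lying flat on the bench. Do not move the tape roll, the note pad or the stapler, and leave the other tin, to the right, open and empty.

Things in the scene. Friction and masses are not known exactly. Their poses are not given: they have to be found in the camera images.
- tin_a: one of two flip-top tins of plain grey metal, same pattern, different size, open and empty. Outside about 118 to 129 mm long (its x), 73 to 78 mm wide (its y), rim 34 to 39 mm above the bench; does not slide. Pack the one straight ahead (y over -0.16); the other stands to the right. Origin: centre of the underside; x along its length to the hinge end, away from the robot; z up
- tin_b: one of two flip-top tins of plain grey metal, same pattern, different size, open and empty. Outside about 118 to 129 mm long (its x), 73 to 78 mm wide (its y), rim 34 to 39 mm above the bench; does not slide. Pack the one straight ahead (y over -0.16); the other stands to the right. Origin: centre of the underside; x along its length to the hinge end, away from the robot; z up
- tin_a_mouth (a point): centre of the mouth of tin_a, level with its rim; axes as the tin's. Walls 2 mm, floor 3 mm above the bench. The well takes one carton snugly, with 1.5 to 2 mm to spare all round; which one is found by trying. It then lies on the floor and stands 14 mm above the rim, under the hollow lid; a larger one stops on the rim, a smaller one goes in with more than 3 mm to spare each side
- tin_b_mouth (a point): centre of the mouth of tin_b, level with its rim; axes as the tin's. Walls 2 mm, floor 3 mm above the bench. The well takes one carton snugly, with 1.5 to 2 mm to spare all round; which one is found by trying. It then lies on the floor and stands 14 mm above the rim, under the hollow lid; a larger one stops on the rim, a smaller one goes in with more than 3 mm to spare each side
- tin_a_hinge (a point): middle of the hinge axis of tin_a, at rim height on its far narrow end (axis along the tin's y); axes as the tin's, fixed to the tin
- tin_b_hinge (a point): middle of the hinge axis of tin_b, at rim height on its far narrow end (axis along the tin's y); axes as the tin's, fixed to the tin
- tin_a_lid (a joint): lid of tin_a, rad: 0 shut, 2.0 its stop, leaning back past upright. Cap-shaped, 124 to 134 mm from hinge axis to free end, 78 to 83 mm wide; shut, its flat top is 18 mm above the hinge axis, its skirt reaches 5 mm below the rim. Stiff hinge: stays where left; a push of about 1 N near the free end swings it
- tin_b_lid (a joint): lid of tin_b, rad: 0 shut, 2.0 its stop, leaning back past upright. Cap-shaped, 124 to 134 mm from hinge axis to free end, 78 to 83 mm wide; shut, its flat top is 18 mm above the hinge axis, its skirt reaches 5 mm below the rim. Stiff hinge: stays where left; a push of about 1 N near the free end swings it
- carton_s: closed rigid cardboard carton, the smallest of the three, 62 mm wide (its x) x 101 mm long (its y) x 40 mm high, 0.1 to 0.25 kg, lying flat. Origin: centre of the underside; z up
- carton_m: closed rigid cardboard carton, the middle one of the three, 66 mm wide (its x) x 111 mm long (its y) x 45 mm high, 0.1 to 0.25 kg, lying flat. Origin: centre of the underside; z up
- carton_l: closed rigid cardboard carton, the largest of the three, 70 mm wide (its x) x 121 mm long (its y) x 50 mm high, 0.1 to 0.25 kg, lying flat. Origin: centre of the underside; z up
- tape: loose roll of pale brown tape lying flat, 94 mm across, 25 mm high; bystander. Origin: centre of the underside
- notes: loose pad of yellow sticky notes, 68 x 68 x 16 mm; bystander. Origin: centre of the underside
- stapler: red and black desk stapler, 145 x 36 x 53 mm, long axis its x; bystander. Origin: centre of the underside

How it is judged:
On the way:
1. the largest carton that fits lies flat on the floor of the front tin, the lid still open (((world y of tin_a above -0.16 m and z of carton_m in the frame of tin_a between 0.0005 and 0.006 m and horizontal distance between carton_m and tin_a below 0.005 m and angle between carton_m's own z axis and vertical below 0.05 rad and angle between the y axis of carton_m and the x axis of tin_a, either way round below 0.08 rad and value of joint tin_a_lid above 1 rad) or (world y of tin_b above -0.16 m and z of carton_l in the frame of tin_b between 0.0005 and 0.006 m and horizontal distance between carton_l and tin_b below 0.005 m and angle between carton_l's own z axis and vertical below 0.05 rad and angle between the y axis of carton_l and the x axis of tin_b, either way round below 0.08 rad and value of joint tin_b_lid above 1 rad))), for 0.2 s.
At the end, for the whole second after the job is handed in: The largest carton that fits lies flat on the front tin's floor (within 3 mm; centred within 5 mm and along the tin within 0.08 rad); that lid is shut to within 0.06 rad; the other two cartons lie flat and still on the bench (within 6 mm, tilt under 0.08 rad) (((world y of tin_a above -0.16 m and z of carton_m in the frame of tin_a between 0.0005 and 0.006 m and horizontal distance between carton_m and tin_a below 0.005 m and angle between carton_m's own z axis and vertical below 0.05 rad and angle between the y axis of carton_m and the x axis of tin_a, either way round below 0.08 rad and value of joint tin_a_lid below 0.06 rad and height (world z) of carton_s between -0.006 and 0.006 m and angle between each of carton_s, carton_l's own z axis and vertical below 0.08 rad and linear speed of each of carton_s, carton_l below 0.02 m/s and height (world z) of carton_l between -0.006 and 0.006 m) or (world y of tin_b above -0.16 m and z of carton_l in the frame of tin_b between 0.0005 and 0.006 m and horizontal distance between carton_l and tin_b below 0.005 m and angle between carton_l's own z axis and vertical below 0.05 rad and angle between the y axis of carton_l and the x axis of tin_b, either way round below 0.08 rad and value of joint tin_b_lid below 0.06 rad and height (world z) of carton_s between -0.006 and 0.006 m and angle between each of carton_s, carton_m's own z axis and vertical below 0.08 rad and linear speed of each of carton_s, carton_m below 0.02 m/s and height (world z) of carton_m between -0.006 and 0.006 m))); the robot touches nothing.
It fails at once if the tape roll is moved more than 30 mm (distance of tape from where it was at the start of the episode above 0.03 m).
It fails at once if the note pad is moved more than 30 mm (distance of notes from where it was at the start of the episode above 0.03 m).
It fails at once if the stapler is moved more than 30 mm (distance of stapler from where it was at the start of the episode above 0.03 m).
It fails at once if the lid of the tin on the right is swung away from its open place ((world y of tin_a below -0.16 m and value of joint tin_a_lid below 1.4 rad) or (world y of tin_b below -0.16 m and value of joint tin_b_lid below 1.4 rad)).
It fails at once if a carton is in the tin on the right ((world y of tin_a below -0.16 m and horizontal distance between carton_s and tin_a below 0.05 m) or (world y of tin_a below -0.16 m and horizontal distance between carton_m and tin_a below 0.05 m) or (world y of tin_a below -0.16 m and horizontal distance between carton_l and tin_a below 0.05 m) or (world y of tin_b below -0.16 m and horizontal distance between carton_s and tin_b below 0.05 m) or (world y of tin_b below -0.16 m and horizontal distance between carton_m and tin_b below 0.05 m) or (world y of tin_b below -0.16 m and horizontal distance between carton_l and tin_b below 0.05 m)).
It also fails if it takes over 67 s, if anything falls off the work surface, if the arm or the gripper's body presses on something with over 40 N, if the wrist force passes 120 N, or if a joint passes its speed limit or range.

### The arm

A 6-joint arm with a two-finger parallel gripper is mounted at the origin on a cart in front of the work surface, level with it; the furniture and walls round the work are solid. World frame = base frame: x ahead of the robot, y to its left, z up, the work surface at z = 0. Lengths are in m, angles in rad, forces in N, time in s.
With the tool pointing down it reaches from about 0.35 to 0.875 m from the base axis. Payload 4.2 kg.
Tool frame: the origin (TCP) lies on the centre line of the jaws, within the pads' length; the fingertips stand 11 mm ahead of it and the grasp point (between the pads) lies 8 mm behind it; z points along the fingers, y is the line along which they close (so a half turn about z gives the same grasp; the last joint's range is limited). The gripper opens to 87 mm and grips with 3 to 60 N. Pads are 19 mm wide; open, the fingers measure 117 mm over their backs; the gripper's body (75 mm by 190 mm) begins 51 mm behind the grasp point.
Start: joints at [-0.896, 0.385, 0.008, 0, -1.194, -0.259], TCP at [0.252, -0.572, 0.234] pointing down, gripper open.
Joint ranges: [-3.14, 3.14], [-1.21, 2.06], [-1.07, 1.41], [-3.16, 2.05], [-2.99, -0.16], [-3.1, 3.1]. Speed limits (rad/s): [2.79, 2.79, 3.14, 3.14, 3.14, 3.14].

### API

Orientations are given as [roll, pitch, yaw] about the fixed x, y, z axes, in that order (R = Rz(yaw) Ry(pitch) Rx(roll)).
In Python, from station import manip, imaging, sensors gives the robot as it stands (manip), with the cameras (imaging) and the readings (sensors).
- The arm moves only by the tool send_path, called by a JSON object that holds its "fn" and its "kwargs", one argument or row to a line. Schema: {"type":"object","properties":{"ticks":{"type":"array","items":{"type":"object","properties":{"drx":{"type":"number"},"dry":{"type":"number"},"drz":{"type":"number"},"tx":{"type":"number"},"ty":{"type":"number"},"tz":{"type":"number"},"aperture":{"type":"number"}},"additionalProperties":false,"required":["aperture"]},"minItems":1,"maxItems":10},"squeeze":{"type":"number"},"only":{"type":"string"},"quiet":{"type":"boolean"},"lines":{"type":"string"}},"required":["ticks"],"additionalProperties":false}. ticks is a list of rows, 1 to 10 of them, each an object with the fields drx, dry, drz (a rotation vector in rad), tx, ty, tz (the shift in m), aperture (the finger opening in m); a field left out counts as zero (the opening has to be given); each row shifts and turns the commanded pose from where the row before left it, along the tool's axes as they then stand; what a row does not reach is not made up. A row lasts 1/8 s, in which the tool goes at most 0.0625 m and 0.188 rad, less where a joint would pass 70% of its speed; a pose out of reach is approached as far as the arm can. The fingers move at their own pace and stop on an object; squeeze is the grip in N (left out, the last holds). Time passes only in rows, so rows that do not move let the fingers close. The tool returns the time, the measured TCP pose, the force, the opening and the grip force at its end. only (a regular expression) keeps the lines of the reply that match it, lines (a string "A,B") keeps lines A to B, and quiet returns only ok. Input that does not fit is refused with a message, and nothing moves.
- sensors.observe(): the state, without advancing time (a new reading comes with each control period).
- imaging.camera(name): name is "side" or "top" or "wrist"; returns the picture (384x512x3 uint8, red, green, blue); there is no depth.
- imaging.camera_params(name): a dict with "intrinsics" (3x3 intrinsics, pixels), "position" and "rotation" of the camera in the world; the wrist camera has in their place "tool_from_camera" (4x4, takes a point from camera to tool coordinates, whose origin is the TCP and whose axes are the flange's). Camera axes: x right, y down, z forward; pixel columns grow to the right and rows downward; lengths in m; the calibration is good to about 2 mm. A picture is of the moment at which its call begins: read the wrist's pose just before it. camera_params takes no time and is no camera call.
- manip.hand_in(): hands the job in; it is judged then, once.
The state is a dict: "t": time; "q": joint angles; "qvel": joint speeds; "tau": joint torques, N m; "position": TCP position; "ee_rot": TCP orientation; "wrist_force": force on the tool from outside, world axes, zero at the start; "moment": the same for the moment, N m; "gripper_width": finger opening in m; "finger_force": force on a finger pad.
Only numpy, scipy, OpenCV 4.12 (cv2) and the standard library are available. Lean on these libraries where they do the work, as an engineer would, in place of code of your own. Each camera call takes 0.05 s, during which the arm holds its last target. There are 200 camera calls.

## Working session

There is one attempt and no reset: what is moved stays moved. The work goes in short steps, Python scripts to look and compute and a tool call to move; the robot and the scene stay as the last step left them, time stands still between calls to the robot, and variables do not carry over. Pictures are saved under pics/ and viewed, at most 10 in all, crops included, and the job is handed in when it is done.

```bash
ls; mkdir -p pics
```

Run:
```python
from station import manip, imaging, sensors
import cv2,numpy as np
s=sensors.observe(); print(s['t'],s['position'],s['ee_rot'],s['gripper_width'])
for n in ['top','side']:
    cv2.imwrite(f'pics/{n}0.png',imaging.camera(n)[:,:,::-1]); 
for n in ['top','side','wrist']:
    print(n,imaging.camera_params(n))
```

```text
pics
station.py
0.0 [ 0.25226747 -0.57120468  0.2324682 ] [ 3.13944400e+00 -8.59896590e-05 -2.72592641e+00] 0.08752227828052504
top {'intrinsics': array([[452.21710757,   0.        , 255.68889258],
       [  0.        , 452.21710757, 186.64761407],
       [  0.        ,   0.        ,   1.        ]]), 'position': array([ 0.33882883, -0.07829932,  1.59540301]), 'rotation': array([-2.99468854, -0.00635661, -1.55473739])}
side {'intrinsics': array([[449.35001057,   0.        , 253.79438084],
       [  0.        , 449.35001057, 194.17779984],
       [  0.        ,   0.        ,   1.        ]]), 'position': array([0.48104691, 1.18792371, 0.65349358]), 'rotation': array([-1.99859991,  0.00880592, -3.08716997])}
wrist {'intrinsics': array([[287.03340197,   0.        , 252.87073388],
       [  0.        , 287.03340197, 191.31613436],
       [  0.        ,   0.        ,   1.        ]]), 'tool_from_camera': array([[-5.97784747e-04, -9.55314182e-01, -2.95591707e-01,
         8.06977385e-02],
       [ 9.99999735e-01, -6.93647603e-04,  2.19447306e-04,
         3.82387377e-04],
       [-4.14677602e-04, -2.95591498e-01,  9.55314343e-01,
        -1.51368105e-01],
       [ 0.00000000e+00,  0.00000000e+00,  0.00000000e+00,
         1.00000000e+00]])}
```

Run:
```python
import cv2
a=cv2.imread('pics/top0.png'); cv2.imwrite('pics/top0b.png',cv2.resize(a,(800,600),interpolation=cv2.INTER_CUBIC))
```

```text
(no output)
```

View pics/top0b.png

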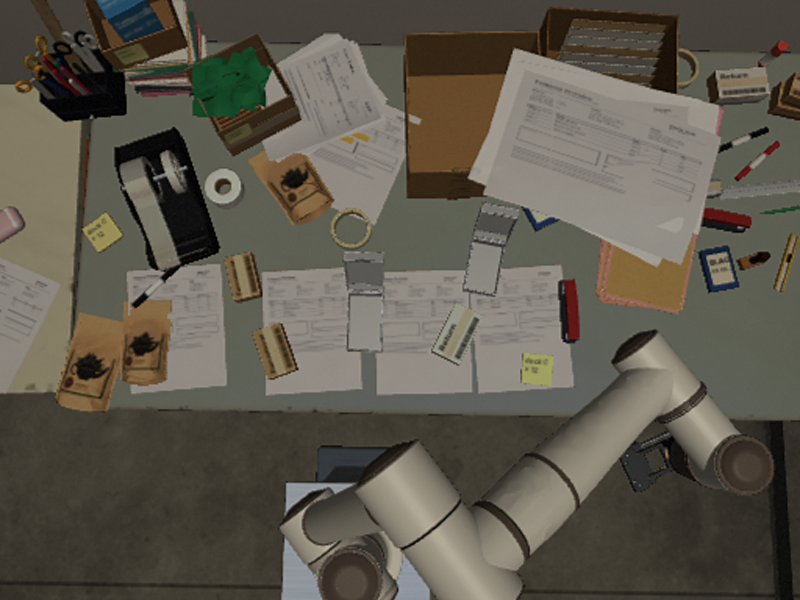

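View pics/side0.png

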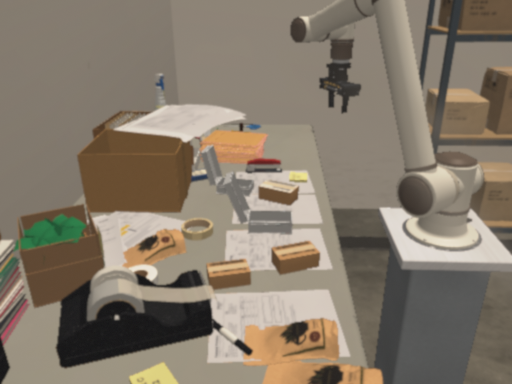

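The top view (800×600) shows the front tin at about (365,322), with its lid open behind it at (364,270). The right tin is at (484,268), and the cartons are at (242,276), (275,349) and (457,334). The tape is at (351,228), the notes at (537,369) and the stapler at (569,310). The side view agrees: cartons at (229,273), (296,257) and (278,191), front tin at (270,220).

Create h.py:
```python
import numpy as np,cv2
from station import manip, imaging, sensors
from scipy.spatial.transform import Rotation as R
def cam(n,s=None):
    p=imaging.camera_params(n)
    if n=='wrist':
        s=s or sensors.observe(); T=np.array(p['tool_from_camera']); Rt=R.from_euler('xyz',s['ee_rot']).as_matrix()
        return p['intrinsics'],Rt@T[:3,:3],Rt@T[:3,3]+s['position']
    r=np.array(p['rotation']); return p['intrinsics'],R.from_euler('xyz',r).as_matrix(),np.array(p['position'])
def back(c,uv,z):
    K,Rc,t=c; uv=np.atleast_2d(uv).astype(float)
    d=(Rc@np.linalg.inv(K)@np.c_[uv,np.ones(len(uv))].T).T
    return t+d*((z-t[2])/d[:,2])[:,None]
def proj(c,P):
    K,Rc,t=c; q=(K@Rc.T@(np.atleast_2d(P)-t).T).T; return q[:,:2]/q[:,2:]
def tri(c1,u1,c2,u2):
    A=[];b=[]
    for c,u in((c1,u1),(c2,u2)):
        d=c[1]@np.linalg.inv(c[0])@np.r_[u,1.]; d/=np.linalg.norm(d); M=np.eye(3)-np.outer(d,d); A.append(M); b.append(M@c[2])
    return np.linalg.lstsq(np.vstack(A),np.hstack(b),rcond=None)[0]
def totool(p,s=None):
    s=s or sensors.observe(); return R.from_euler('xyz',s['ee_rot']).inv().apply(np.array(p)-s['position'])
```

Run:
```python
from h import *
c=cam('top')
for n,u in dict(tin=(365,322),tinlid=(364,270),tinR=(484,268),cA=(242,276),cB=(275,349),cC=(457,334),tape=(351,228),notes=(537,369),stap=(569,310)).items():
    print(n,back(c,np.array(u)*.64,0.04)[0].round(3))
s=sensors.observe(); print(R.from_euler('xyz',s['ee_rot']).as_matrix().round(3))
```

```text
tin [ 0.5   -0.009  0.04 ]
tinlid [ 0.617 -0.004  0.04 ]
tinR [ 0.626 -0.273  0.04 ]
cA [0.598 0.267 0.04 ]
cB [0.437 0.187 0.04 ]
cC [ 0.477 -0.213  0.04 ]
tape [0.712 0.027 0.04 ]
notes [ 0.403 -0.389  0.04 ]
stap [ 0.534 -0.461  0.04 ]
[[-0.915 -0.404 -0.001]
 [-0.404  0.915  0.002]
 [ 0.     0.002 -1.   ]]
```

{"fn": "send_path", "kwargs": {
  "ticks": [
    {"drz":0.14,"aperture":0.087},
    {"drz":0.14,"aperture":0.087},
    {"drz":0.135,"aperture":0.087},
    {"tx":-0.02,"ty":0.055,"tz":-0.01,"aperture":0.087},
    {"tx":-0.02,"ty":0.059,"tz":-0.01,"aperture":0.087},
    {"tx":-0.02,"ty":0.059,"tz":-0.01,"aperture":0.087},
    {"tx":-0.02,"ty":0.059,"tz":-0.01,"aperture":0.087},
    {"tx":-0.02,"ty":0.059,"tz":-0.01,"aperture":0.087},
    {"tx":-0.02,"ty":0.059,"aperture":0.087},
    {"tx":-0.02,"ty":0.059,"aperture":0.087}
  ],
  "squeeze": 20
}}

```text
t: 1.35
position: [0.3915, -0.1629, 0.2833]
ee_rot: [3.141, 0.001, -3.141]
wrist_force: [1.5, -0.7, -0.3]
gripper_width: 0.0873
finger_force: 0.0
```

{"fn": "send_path", "kwargs": {
  "ticks": [
    {"tx":-0.01,"ty":0.059,"aperture":0.087},
    {"tx":-0.01,"ty":0.059,"aperture":0.087},
    {"tx":-0.01,"ty":0.059,"aperture":0.087},
    {"ty":0.059,"aperture":0.087},
    {"aperture":0.087},
    {"aperture":0.087}
  ]
}}

```text
t: 2.1
position: [0.4208, 0.0712, 0.2828]
ee_rot: [-3.141, -0.001, -3.14]
wrist_force: [0.5, 0.1, 0.2]
gripper_width: 0.0867
finger_force: 0.0
```

Run:
```python
from h import *
s=sensors.observe(); print(s['position'],s['ee_rot'])
im=imaging.camera('wrist')[:,:,::-1]; cv2.imwrite('pics/w1.png',im); np.save('w1pose.npy',np.r_[s['position'],s['ee_rot']])
cv2.imwrite('pics/w1b.png',cv2.resize(im,(800,600),interpolation=cv2.INTER_CUBIC))
```

```text
[0.42082767 0.0711539  0.2828383 ] [-3.14117352e+00 -9.11100208e-04 -3.14001732e+00]
```

View pics/w1b.png

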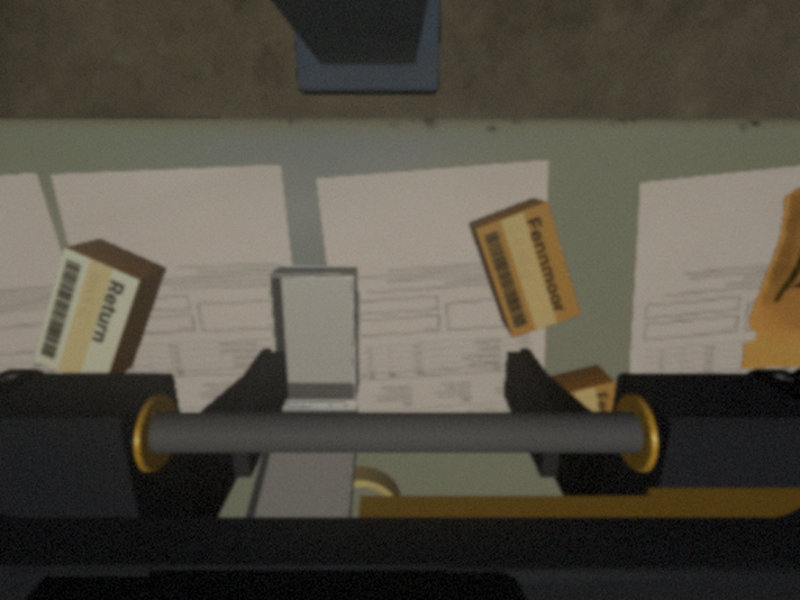

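The picture shows the wrist camera looking toward the robot side, with its lower half hidden by the gripper. The front tin's near rim is at (273–357,267). Carton "Fennmoor" is at (525,268), and "Return" at (98,315). I'll move forward for a full view of the tin.

{"fn": "send_path", "kwargs": {
  "ticks": [
    {"tx":-0.045,"ty":-0.025,"aperture":0.087},
    {"tx":-0.045,"ty":-0.025,"aperture":0.087},
    {"tx":-0.045,"ty":-0.025,"aperture":0.087},
    {"aperture":0.087},
    {"aperture":0.087}
  ],
  "squeeze": 20
}}

```text
t: 2.78
position: [0.5557, -0.0053, 0.2827]
ee_rot: [-3.141, -0.001, 3.139]
wrist_force: [-0.2, 0.2, -0.2]
gripper_width: 0.087
finger_force: 0.0
```

Run:
```python
from h import *
s=sensors.observe(); print(s['position'],s['ee_rot'])
im=imaging.camera('wrist')[:,:,::-1]; cv2.imwrite('pics/w2.png',im); np.save('w2pose.npy',np.r_[s['position'],s['ee_rot']])
cv2.imwrite('pics/w2b.png',cv2.resize(im[:240],(800,375),interpolation=cv2.INTER_CUBIC))
```

```text
[ 0.55569498 -0.00529388  0.28269496] [-3.14147040e+00 -1.35100033e-03  3.13946642e+00]
```

View pics/w2b.png

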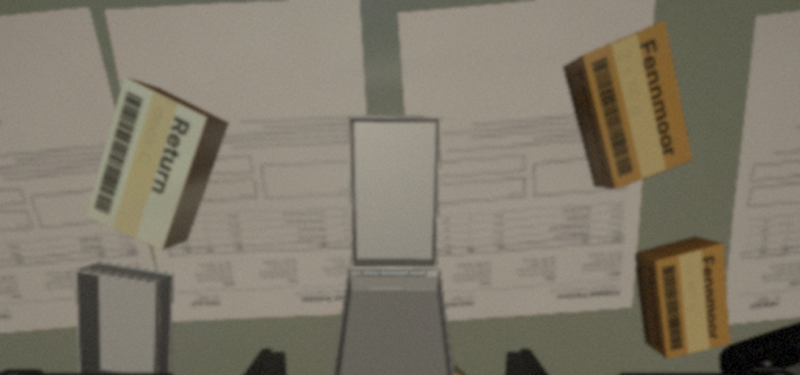

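The picture shows the tin rim corners at about (350,117), (439,117), (438,264) and (351,264). The Return carton's top corners are (129,79), (207,113), (163,247) and (90,210). For the near Fennmoor carton they are (578,63), (664,23), (692,158) and (612,187), and for the far one (656,254), (722,239), (729,341) and (668,357).

Run:
```python
from h import *
def c(n):
    p=np.load(n); return cam('wrist',dict(position=p[:3],ee_rot=p[3:]))
c1,c2=c('w1pose.npy'),c('w2pose.npy'); k=.64
t=lambda u1,u2: tri(c1,np.array(u1)*k,c2,np.array(u2)*k).round(4)
print('tin',t((273,267),(350,117)),t((357,267),(439,117)))
print('F1',t((474,227),(578,63)),t((545,200),(664,23)),t((580,313),(692,158)),t((517,335),(612,187)))
print('Ret',t((69,246),(129,79)),t((140,280),(207,113)))
for n,q,zs in [('tin',[(350,117),(439,117),(438,264),(351,264)],(.034,.039)),('Ret',[(129,79),(207,113),(163,247),(90,210)],(.04,.045,.05)),('F1',[(578,63),(664,23),(692,158),(612,187)],(.04,.045,.05)),('F2',[(656,254),(722,239),(729,341),(668,357)],(.04,.045,.05))]:
  for z in zs:
    P=back(c2,np.array(q)*k,z)[:,:2]; e=[np.linalg.norm(P[i]-P[i-1]) for i in range(4)]
    d=P[2]+P[3]-P[0]-P[1]; print(n,z,P.mean(0).round(4),np.round(e,4),'yaw long',np.degrees(np.arctan2(d[1],d[0])).round(1))
```

```text
tin [ 0.4379 -0.0442  0.0147] [0.4383 0.0348 0.01  ]
F1 [0.3981 0.1446 0.0263] [0.373  0.2023 0.0404] [0.4733 0.2415 0.0453] [0.4982 0.1866 0.0334]
Ret [ 0.4122 -0.2153  0.0426] [ 0.4391 -0.1504  0.0568]
tin 0.034 [ 0.5025 -0.0048] [0.1247 0.0739 0.1247 0.0793] yaw long -0.2
tin 0.039 [ 0.5021 -0.0048] [0.1231 0.0729 0.1231 0.0783] yaw long -0.2
Ret 0.04 [ 0.4778 -0.2133] [0.1154 0.0643 0.1223 0.0667] yaw long -26.2
Ret 0.045 [ 0.4778 -0.2106] [0.1139 0.0635 0.1207 0.0658] yaw long -26.2
Ret 0.05 [ 0.4778 -0.208 ] [0.1125 0.0627 0.1192 0.065 ] yaw long -26.2
F1 0.04 [0.4362 0.1927] [0.1036 0.0691 0.1078 0.068 ] yaw long 22.5
F1 0.045 [0.4367 0.1902] [0.1023 0.0682 0.1064 0.0672] yaw long 22.5
F1 0.05 [0.4372 0.1877] [0.101  0.0673 0.105  0.0663] yaw long 22.5
F2 0.04 [0.5977 0.2703] [0.1042 0.0577 0.1009 0.0573] yaw long 15.7
F2 0.045 [0.5962 0.2669] [0.1029 0.0569 0.0997 0.0566] yaw long 15.7
F2 0.05 [0.5946 0.2634] [0.1016 0.0562 0.0984 0.0559] yaw long 15.7
```

{"fn": "send_path", "kwargs": {
  "ticks": [
    {"tz":0.035,"aperture":0.087},
    {"tz":0.035,"aperture":0.087},
    {"aperture":0.087},
    {"aperture":0.087}
  ],
  "squeeze": 20
}}

```text
t: 3.32
position: [0.5568, -0.0035, 0.2152]
ee_rot: [3.142, 0.003, -3.14]
wrist_force: [0.4, 0.9, 0.8]
gripper_width: 0.0872
finger_force: 0.0
```

Run:
```python
from h import *
s=sensors.observe(); print(s['position'],s['ee_rot'])
im=imaging.camera('wrist')[:,:,::-1]; cv2.imwrite('pics/w3.png',im); np.save('w3pose.npy',np.r_[s['position'],s['ee_rot']])
print(proj(cam('wrist',s),[[.44,-.044,.036],[.44,.034,.036],[.565,-.044,.036]]))
cv2.imwrite('pics/w3b.png',cv2.resize(im[30:210,170:350],(800,600+200)[:1]+(600,) if 0 else (600,600),interpolation=cv2.INTER_CUBIC))
```

```text
[ 0.5568418  -0.00348121  0.21520493] [ 3.14155585e+00  3.14120962e-03 -3.13980169e+00]
[[214.0765347   66.53266218]
 [287.55661639  66.63720136]
 [218.18206909 180.29692922]]
```

View pics/w3b.png

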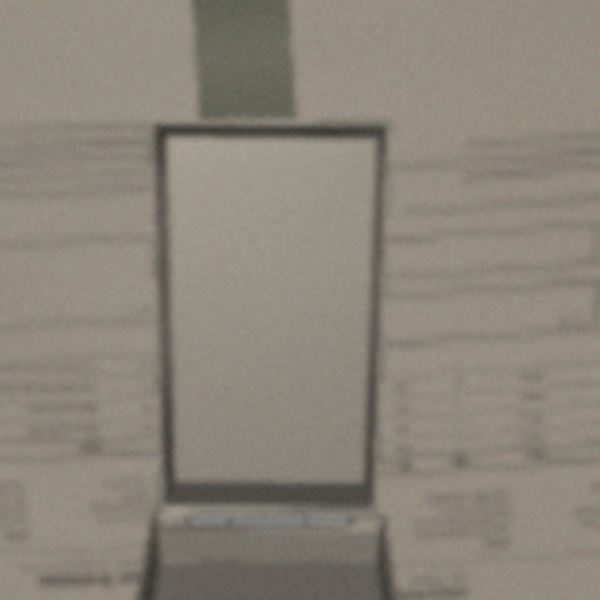

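The close view shows the mouth's inner edges at columns 157–386 (near end) and 164–374 (far end), rows 127–504. The floor spans rows 137–485, columns 167–379 (near) and 171–366 (far).

Run:
```python
from h import *
p=np.load('w3pose.npy'); c3=cam('wrist',dict(position=p[:3],ee_rot=p[3:]))
f=lambda q: np.array(q)/(600/180)+[170,30]-.35
for n,q,z in [('floor',[(167,137),(378,137),(366,485),(174,485)],.003),('mouth',[(157,127),(386,127),(374,504),(164,504)],.034),('mouth',[(157,127),(386,127),(374,504),(164,504)],.039)]:
    P=back(c3,f(q),z)[:,:2]; print(n,z,P.mean(0).round(4),P.round(4).tolist(),[np.linalg.norm(P[i]-P[i-1]).round(4) for i in range(4)])
```

```text
floor 0.003 [ 0.504 -0.005] [[0.441, -0.0416], [0.4409, 0.0326], [0.5669, 0.032], [0.567, -0.0431]] [np.float64(0.126), np.float64(0.0742), np.float64(0.126), np.float64(0.0751)]
mouth 0.034 [ 0.5036 -0.0052] [[0.441, -0.0414], [0.4409, 0.032], [0.5662, 0.0321], [0.5662, -0.0435]] [np.float64(0.1253), np.float64(0.0734), np.float64(0.1253), np.float64(0.0756)]
mouth 0.039 [ 0.5031 -0.0052] [[0.4415, -0.0409], [0.4414, 0.0315], [0.5648, 0.0316], [0.5649, -0.0429]] [np.float64(0.1234), np.float64(0.0723), np.float64(0.1234), np.float64(0.0744)]
```

The well measures about 124–126 × 73–75 mm, so the front tin is the large one and needs carton_l, which looks like "Return". Next I'll look at that carton closely, with the jaws aligned to it.

{"fn": "send_path", "kwargs": {
  "ticks": [
    {"tx":0.007,"ty":-0.057,"aperture":0.087},
    {"tx":0.007,"ty":-0.057,"aperture":0.087},
    {"tx":0.008,"ty":-0.057,"aperture":0.087},
    {"tx":0.008,"ty":-0.057,"aperture":0.087},
    {"drz":0.152,"aperture":0.087},
    {"drz":0.152,"aperture":0.087},
    {"drz":0.152,"aperture":0.087},
    {"aperture":0.087},
    {"aperture":0.087}
  ],
  "squeeze": 20
}}

```text
t: 4.5
position: [0.5268, -0.2317, 0.2142]
ee_rot: [3.141, 0.002, 2.689]
wrist_force: [0.1, 0.4, -0.6]
gripper_width: 0.0868
finger_force: 0.0
```

Run:
```python
from h import *
s=sensors.observe(); print(s['position'],s['ee_rot'])
im=imaging.camera('wrist')[:,:,::-1]; cv2.imwrite('pics/w4.png',im); np.save('w4pose.npy',np.r_[s['position'],s['ee_rot']])
cv2.imwrite('pics/w4b.png',cv2.resize(im[10:210,130:370],(720,600),interpolation=cv2.INTER_CUBIC))
```

```text
[ 0.52683968 -0.23172644  0.21419697] [3.14118453e+00 1.79638017e-03 2.68882710e+00]
```

View pics/w4b.png

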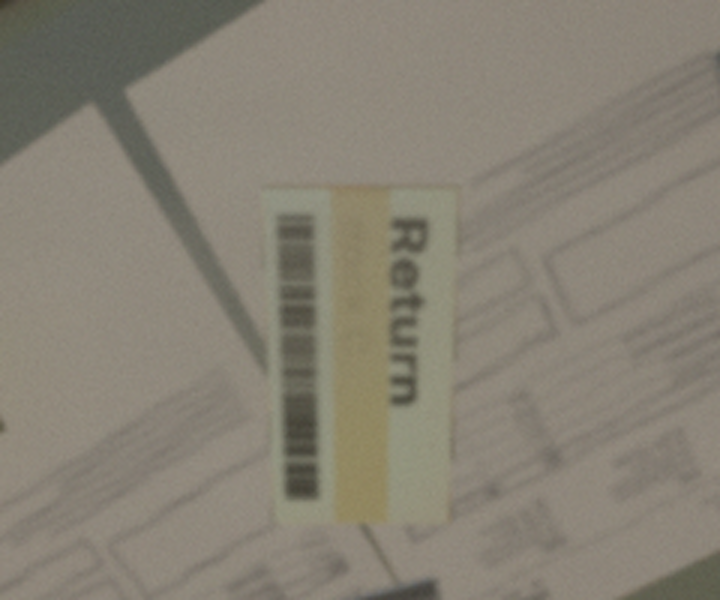

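The close view shows the Return top's corners at (263,188), (462,188), (452,524) and (277,524), nearly square with the jaws.

Run:
```python
from h import *
def c(n):
    p=np.load(n); return cam('wrist',dict(position=p[:3],ee_rot=p[3:]))
c4,c2=c('w4pose.npy'),c('w2pose.npy')
q=np.array([(263,188),(462,188),(452,524),(277,524)])/3+[130,10]-.33
q2=np.array([(129,79),(207,113),(163,247),(90,210)])*.64
for i,j in zip(range(4),(1,1,1,1)): 
    print([tri(c4,q[i],c2,q2[k]).round(3).tolist() for k in [i]])
for z in(.04,.045,.05,.055):
    P=back(c4,q,z)[:,:2]; d=P[2]+P[3]-P[0]-P[1]; print(z,P.mean(0).round(4),[np.linalg.norm(P[i]-P[i-1]).round(4) for i in range(4)],np.arctan2(d[1],d[0]))
m=np.r_[back(c4,q,.05).mean(0)]; print(m,totool(m))
```

```text
[[0.411, -0.216, 0.042]]
[[0.44, -0.154, 0.049]]
[[0.547, -0.206, 0.049]]
[[0.517, -0.266, 0.045]]
0.04 [ 0.4812 -0.2108] [np.float64(0.1224), np.float64(0.0698), np.float64(0.1224), np.float64(0.0687)] -0.4493950408019903
0.045 [ 0.4808 -0.2106] [np.float64(0.1205), np.float64(0.0687), np.float64(0.1206), np.float64(0.0677)] -0.4493950408019904
0.05 [ 0.4803 -0.2104] [np.float64(0.1186), np.float64(0.0676), np.float64(0.1187), np.float64(0.0666)] -0.4493950408019906
0.055 [ 0.4799 -0.2101] [np.float64(0.1168), np.float64(0.0666), np.float64(0.1168), np.float64(0.0656)] -0.44939504080199083
[ 0.48034638 -0.21036086  0.05      ] [ 0.05123441 -0.00118961  0.16382685]
```

{"fn": "send_path", "kwargs": {
  "ticks": [
    {"tx":0.051,"ty":-0.001,"tz":0.01,"aperture":0.087},
    {"tz":0.05,"aperture":0.087},
    {"tz":0.05,"aperture":0.087},
    {"tz":0.03,"aperture":0.087},
    {"aperture":0.087},
    {"aperture":0.087}
  ],
  "squeeze": 30
}}

```text
t: 5.3
position: [0.4815, -0.2105, 0.0745]
ee_rot: [3.141, 0.002, 2.688]
wrist_force: [-0.6, -0.2, 0.3]
gripper_width: 0.0871
finger_force: 0.0
```

{"fn": "send_path", "kwargs": {
  "ticks": [
    {"tz":0.0125,"aperture":0.087},
    {"tz":0.012,"aperture":0.087},
    {"aperture":0.087},
    {"aperture":0.087},
    {"aperture":0.06},
    {"aperture":0.06},
    {"aperture":0.06},
    {"aperture":0.06}
  ],
  "squeeze": 30
}}

```text
t: 6.3
position: [0.4802, -0.2103, 0.0489]
ee_rot: [-3.141, 0.0, 2.687]
wrist_force: [-0.2, -0.6, 1.6]
gripper_width: 0.0693
finger_force: 30.0
```

The jaws read 69.3 mm, which confirms carton_l. I'll lift it, turn it, and carry it over the tin.

{"fn": "send_path", "kwargs": {
  "ticks": [
    {"tz":-0.02,"aperture":0.06},
    {"tz":-0.035,"aperture":0.06},
    {"tz":-0.035,"aperture":0.06},
    {"drz":-0.1,"aperture":0.06},
    {"drz":-0.12,"aperture":0.06},
    {"drz":-0.12,"aperture":0.06},
    {"drz":-0.11,"aperture":0.06},
    {"aperture":0.06},
    {"aperture":0.06}
  ],
  "squeeze": 40
}}

```text
t: 7.42
position: [0.48, -0.2101, 0.1384]
ee_rot: [3.141, -0.001, 3.135]
wrist_force: [0.4, 0.1, -0.8]
gripper_width: 0.0689
finger_force: 40.0
```

Run:
```python
from h import *
s=sensors.observe(); print(s['position'],s['ee_rot'],totool([.5035,-.005,s['position'][2]]))
im=imaging.camera('wrist')[:,:,::-1]; cv2.imwrite('pics/w5.png',im); np.save('w5pose.npy',np.r_[s['position'],s['ee_rot']])
```

```text
[ 0.47997787 -0.21009927  0.13836193] [ 3.14130699e+00 -5.60188366e-04  3.13466774e+00] [-2.21012805e-02  2.05257233e-01  4.62542976e-05]
```

{"fn": "send_path", "kwargs": {
  "ticks": [
    {"tx":-0.002,"ty":0.03,"aperture":0.06},
    {"tx":-0.005,"ty":0.05,"aperture":0.06},
    {"tx":-0.005,"ty":0.05,"aperture":0.06},
    {"tx":-0.005,"ty":0.05,"aperture":0.06},
    {"tx":-0.005,"ty":0.025,"aperture":0.06},
    {"tz":0.02,"aperture":0.06},
    {"tz":0.02,"aperture":0.06},
    {"aperture":0.06},
    {"aperture":0.06},
    {"aperture":0.06}
  ],
  "squeeze": 40
}}

```text
t: 8.72
position: [0.5039, -0.0053, 0.0996]
ee_rot: [3.141, 0.002, 3.136]
wrist_force: [-0.5, -0.9, -0.8]
gripper_width: 0.0691
finger_force: 40.0
```

Run:
```python
from h import *
s=sensors.observe(); print(s['position'],s['ee_rot'])
im=imaging.camera('wrist')[:,:,::-1]; cv2.imwrite('pics/w6.png',im); np.save('w6pose.npy',np.r_[s['position'],s['ee_rot']])
sd=imaging.camera('side')[:,:,::-1]; cv2.imwrite('pics/s6.png',sd)
c=cam('side'); u=proj(c,[[.5,0,.04]])[0]; print(u)
a=cv2.resize(im[40:190,160:340],(480,400),interpolation=cv2.INTER_CUBIC)
x,y=int(u[0]),int(u[1]); b=cv2.resize(sd[y-60:y+40,x-40:x+40],(320,400),interpolation=cv2.INTER_CUBIC)
cv2.imwrite('pics/v6.png',np.hstack([a,b])); print(x,y)
```

```text
[ 0.50391903 -0.00528869  0.09960909] [3.14113906e+00 1.91103538e-03 3.13609753e+00]
[270.99785954 216.15837802]
270 216
```

View pics/v6.png

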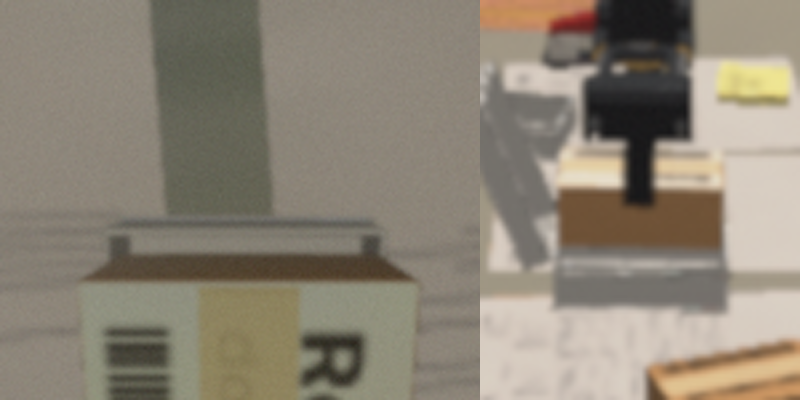

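The view shows the tin's near rim at row ~222, columns 108–380, just ahead of the carton's lower near edge at row ~257, columns 110–388. In the side view the carton spans 557–722 over the tin at 555–728. I'll quantify the offset.

Run:
```python
from h import *
p=np.load('w6pose.npy'); c6=cam('wrist',dict(position=p[:3],ee_rot=p[3:]))
im=cv2.imread('pics/w6.png').astype(float).mean(2)
f=lambda q: np.array(q)/(480/180)+[160,40]-.3
print('rim outer near',back(c6,f([(108,222),(380,222)]),.039).round(4).tolist())
print('rim inner near',back(c6,f([(108,237),(380,237)]),.039).round(4).tolist())
print('cart low',back(c6,f([(110,257),(388,257)]),.0505).round(4).tolist())
print('cart top',back(c6,f([(80,282),(416,282)]),.1005).round(4).tolist())
P=lambda x,y,z:((proj(c6,[[x,y,z]])[0]+.3-[160,40])*(480/180)).round(0)
print('expect rim', [P(.4395,y,.039) for y in(-.0445,.0335)],'bottom',[P(p[0]-.0605,p[1]+y,.0505) for y in(-.035,.035)],'top',[P(p[0]-.0605,p[1]+y,.1005) for y in(-.035,.035)])
for col in (200,230,250,270,300): print(col,im[110:160,col].round().astype(int).tolist())
r=133
for r in (129,130,133): print(r,im[r,192:312].round().astype(int).tolist())
```

```text
rim outer near [[0.4369, -0.0421, 0.039], [0.4374, 0.0313, 0.039]]
rim inner near [[0.4409, -0.0423, 0.039], [0.4413, 0.0315, 0.039]]
cart low [[0.445, -0.0401, 0.0505], [0.4454, 0.0318, 0.0505]]
cart top [[0.4442, -0.0373, 0.1005], [0.4446, 0.0285, 0.1005]]
expect rim [array([100., 232.]), array([388., 230.])] bottom [array([109., 251.]), array([380., 249.])] top [array([ 65., 278.]), array([423., 276.])]
200 [128, 131, 132, 130, 132, 133, 128, 131, 127, 121, 120, 122, 118, 119, 115, 114, 120, 121, 115, 108, 109, 112, 109, 109, 109, 110, 109, 106, 94, 84, 77, 73, 73, 73, 81, 103, 125, 134, 137, 139, 138, 139, 140, 139, 141, 140, 139, 137, 139, 138]
230 [96, 98, 95, 94, 95, 93, 92, 96, 97, 98, 103, 111, 105, 93, 94, 106, 117, 120, 122, 125, 128, 127, 128, 122, 112, 92, 72, 68, 71, 69, 68, 68, 66, 68, 77, 100, 125, 135, 137, 136, 137, 136, 137, 137, 138, 137, 140, 140, 137, 137]
250 [99, 94, 94, 94, 94, 95, 96, 95, 94, 97, 100, 108, 104, 89, 94, 104, 118, 118, 121, 124, 127, 127, 125, 122, 111, 87, 72, 64, 67, 63, 67, 64, 66, 70, 72, 98, 120, 127, 120, 120, 119, 119, 122, 120, 122, 12
[... 1572 characters left out ...]
25, 123, 125, 122, 127, 124, 117, 102, 86, 79, 67, 73, 72, 78, 93, 113, 124, 127, 128, 128, 133, 129, 129, 131]
133 [121, 121, 120, 120, 119, 117, 116, 118, 109, 94, 79, 78, 78, 77, 76, 82, 94, 112, 124, 125, 126, 125, 127, 127, 126, 125, 126, 125, 125, 123, 125, 125, 125, 125, 124, 123, 124, 122, 122, 122, 123, 124, 124, 125, 121, 124, 125, 125, 124, 121, 125, 121, 123, 122, 123, 124, 126, 123, 122, 126, 124, 120, 122, 124, 122, 121, 123, 125, 124, 123, 122, 122, 122, 121, 121, 120, 124, 124, 124, 121, 121, 122, 122, 121, 120, 125, 122, 120, 123, 122, 122, 122, 121, 121, 123, 123, 124, 122, 122, 122, 123, 120, 115, 98, 81, 72, 71, 71, 72, 81, 96, 111, 117, 120, 123, 123, 125, 125, 125, 125]
```

The carton appears about 2 mm too far forward and 1 mm too far left. I'll correct that and lower it gently.

{"fn": "send_path", "kwargs": {
  "ticks": [
    {"tx":0.002,"ty":-0.001,"aperture":0.06},
    {"aperture":0.06},
    {"tz":0.005,"aperture":0.06},
    {"tz":0.005,"aperture":0.06},
    {"tz":0.003,"aperture":0.06},
    {"tz":0.003,"aperture":0.06},
    {"aperture":0.06},
    {"aperture":0.06}
  ],
  "squeeze": 40
}}

```text
t: 9.82
position: [0.5012, -0.0063, 0.0827]
ee_rot: [-3.142, -0.0, 3.136]
wrist_force: [-0.6, -0.1, -1.6]
gripper_width: 0.0691
finger_force: 40.0
```

It's already below the rim with no contact force. Continuing down.

{"fn": "send_path", "kwargs": {
  "ticks": [
    {"tz":0.005,"aperture":0.06},
    {"tz":0.006,"aperture":0.06},
    {"tz":0.006,"aperture":0.06},
    {"tz":0.006,"aperture":0.06},
    {"tz":0.004,"aperture":0.06},
    {"aperture":0.06},
    {"aperture":0.06}
  ],
  "squeeze": 40
}}

```text
t: 10.7
position: [0.5012, -0.0063, 0.0557]
ee_rot: [-3.142, -0.0, 3.136]
wrist_force: [-0.8, 0.2, -2.3]
gripper_width: 0.0691
finger_force: 40.0
```

{"fn": "send_path", "kwargs": {
  "ticks": [
    {"tz":0.002,"aperture":0.06},
    {"tz":0.0015,"aperture":0.06},
    {"aperture":0.06},
    {"aperture":0.087},
    {"aperture":0.087},
    {"aperture":0.087},
    {"tz":-0.02,"aperture":0.087},
    {"tz":-0.04,"aperture":0.087},
    {"tz":-0.04,"aperture":0.087},
    {"aperture":0.087}
  ],
  "squeeze": 30
}}

```text
t: 11.95
position: [0.5034, -0.0058, 0.1556]
ee_rot: [3.14, 0.008, 3.137]
wrist_force: [0.4, -0.8, -0.1]
gripper_width: 0.0871
finger_force: 0.0
```

{"fn": "send_path", "kwargs": {
  "ticks": [
    {"tz":-0.04,"aperture":0.087},
    {"tz":-0.05,"aperture":0.05},
    {"tx":-0.05,"tz":-0.04,"aperture":0},
    {"aperture":0},
    {"aperture":0}
  ],
  "squeeze": 20
}}

```text
t: 12.58
position: [0.549, -0.0066, 0.2793]
ee_rot: [-3.142, -0.004, 3.136]
wrist_force: [-0.0, -0.6, -0.7]
gripper_width: 0.0548
finger_force: 0.0
```

Run:
```python
from h import *
s=sensors.observe(); print(s['position'],s['ee_rot'])
im=imaging.camera('wrist')[:,:,::-1]; cv2.imwrite('pics/w7.png',im); np.save('w7pose.npy',np.r_[s['position'],s['ee_rot']])
sd=imaging.camera('side')[:,:,::-1]; cv2.imwrite('pics/s7.png',sd)
a=cv2.resize(im[30:230,170:340],(425,500),interpolation=cv2.INTER_CUBIC)
b=cv2.resize(sd[136:236,215:290],(375,500),interpolation=cv2.INTER_CUBIC)
cv2.imwrite('pics/v7.png',np.hstack([a,b]))
```

```text
[ 0.54898298 -0.00658478  0.27926307] [-3.14155302 -0.00378318  3.13586021]
```

View pics/v7.png

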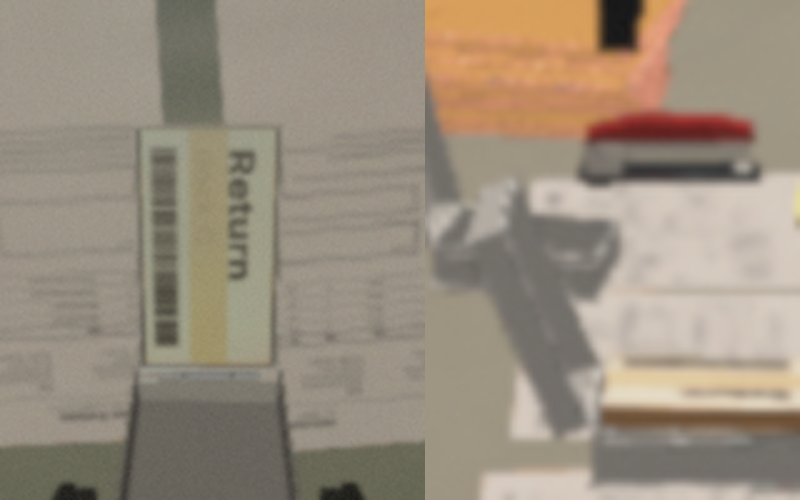

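Carton "Return" sits level in the tin, centred within its walls. The lid leans back at its stop, with its free end near (503,185) in the side crop. Next I'll check the lid tip position.

Run:
```python
from h import *
c=cam('side'); K,Rc,t=c
d=Rc@np.linalg.inv(K)@np.array([[ (483-425)/5+215,136+190/5,1],[(525-425)/5+215,136+182/5,1]]).T
for i in range(2):
    for y in (-.005,.035): print(y,(t+d[:,i]*(y-t[1])/d[1,i]).round(3))
c=cam('top'); print(back(c,np.array([[410,197],[460,197]])*.64,0).round(3),back(c,np.array([[410,197]])*.64,.12).round(3))
```

```text
-0.005 [ 0.629 -0.005  0.171]
0.035 [0.624 0.035 0.187]
-0.005 [ 0.604 -0.005  0.176]
0.035 [0.6   0.035 0.192]
[[ 0.798 -0.105  0.   ]
 [ 0.8   -0.222  0.   ]] [[ 0.764 -0.103  0.12 ]]
```

{"fn": "send_path", "kwargs": {
  "ticks": [
    {"tx":-0.06,"aperture":0},
    {"tx":-0.06,"aperture":0},
    {"aperture":0},
    {"aperture":0}
  ],
  "squeeze": 20
}}

```text
t: 13.18
position: [0.6691, -0.0073, 0.2796]
ee_rot: [-3.141, -0.003, 3.136]
wrist_force: [-0.5, -0.0, -0.5]
gripper_width: 0.0065
finger_force: 0.0
```

{"fn": "send_path", "kwargs": {
  "ticks": [
    {"tz":0.05,"aperture":0},
    {"tz":0.05,"aperture":0},
    {"tz":0.044,"aperture":0},
    {"aperture":0},
    {"aperture":0}
  ],
  "squeeze": 20
}}

```text
t: 13.8
position: [0.6709, -0.0071, 0.1404]
ee_rot: [-3.142, 0.005, 3.137]
wrist_force: [-0.3, -0.3, 0.6]
gripper_width: 0.0006
finger_force: 0.0
```

{"fn": "send_path", "kwargs": {
  "ticks": [
    {"tx":0.02,"aperture":0},
    {"tx":0.02,"aperture":0},
    {"tx":0.015,"tz":-0.004,"aperture":0},
    {"tx":0.02,"tz":-0.008,"aperture":0},
    {"aperture":0}
  ],
  "squeeze": 20
}}

```text
t: 14.42
position: [0.5951, -0.0066, 0.1521]
ee_rot: [3.141, 0.004, 3.137]
wrist_force: [1.1, 0.1, -0.0]
gripper_width: 0.0007
finger_force: 0.0
```

{"fn": "send_path", "kwargs": {
  "ticks": [
    {"tx":0.018,"tz":0.001,"aperture":0},
    {"tx":0.018,"tz":0.002,"aperture":0},
    {"tx":0.016,"tz":0.004,"aperture":0},
    {"tx":0.012,"tz":0.006,"aperture":0},
    {"tx":0.0115,"tz":0.006,"aperture":0},
    {"tx":0.01,"tz":0.009,"aperture":0},
    {"tx":0.0095,"tz":0.009,"aperture":0},
    {"tx":0.007,"tz":0.011,"aperture":0},
    {"tx":0.0075,"tz":0.0115,"aperture":0},
    {"aperture":0}
  ],
  "squeeze": 20
}}

```text
t: 15.68
position: [0.4842, -0.0065, 0.0885]
ee_rot: [-3.141, -0.003, 3.136]
wrist_force: [0.1, -0.4, 0.3]
gripper_width: 0.0005
finger_force: 0.0
```

{"fn": "send_path", "kwargs": {
  "ticks": [
    {"tx":0.004,"tz":0.009,"aperture":0},
    {"tx":0.004,"tz":0.009,"aperture":0},
    {"tz":0.006,"aperture":0},
    {"aperture":0},
    {"aperture":0}
  ],
  "squeeze": 20
}}

```text
t: 16.3
position: [0.4766, -0.0063, 0.0675]
ee_rot: [-3.141, -0.002, 3.137]
wrist_force: [-7.6, 2.6, 19.7]
gripper_width: 0.0005
finger_force: 9.7
```

It stopped firmly at tip height 0.0565 m, and the shut lid top should be at 0.057. I'll back off and check.

{"fn": "send_path", "kwargs": {
  "ticks": [
    {"tz":-0.03,"aperture":0},
    {"tz":-0.05,"aperture":0},
    {"tx":-0.04,"tz":-0.05,"aperture":0},
    {"tx":-0.03,"tz":-0.05,"aperture":0},
    {"aperture":0},
    {"aperture":0}
  ],
  "squeeze": 20
}}

```text
t: 17.05
position: [0.5458, -0.0065, 0.2433]
ee_rot: [3.141, -0.002, 3.136]
wrist_force: [-0.1, -0.4, -0.9]
gripper_width: 0.0002
finger_force: 0.0
```

Run:
```python
from h import *
s=sensors.observe(); print(s['position'])
im=imaging.camera('wrist')[:,:,::-1]; sd=imaging.camera('side')[:,:,::-1]
a=cv2.resize(im[0:240],(800,375)); b=cv2.resize(sd[156:286,190:340],(800,693))[::1]
b=cv2.resize(sd[176:286,190:400],(400,210)); t=imaging.camera('top')[:,:,::-1]; b2=cv2.resize(t[100:260,120:425],(400,210))
cv2.imwrite('pics/v8.png',np.vstack([a,np.hstack([b,b2])]))
```

```text
[ 0.54578547 -0.00654491  0.24332973]
```

View pics/v8.png

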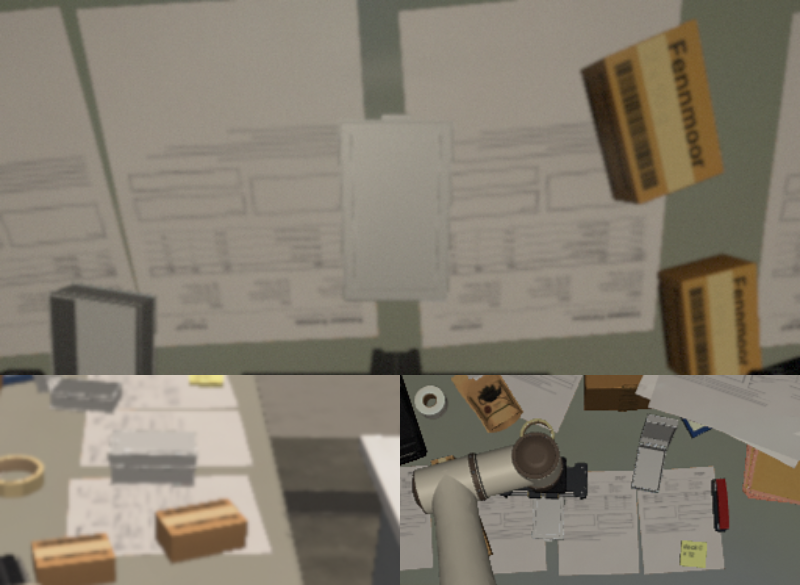

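The picture shows the lid lying flat and shut over the front tin (343–450 × 123–298). Both Fennmoor cartons lie flat on the bench, the right tin is open and empty, and the gripper is clear.

```bash
python3 -c "
from station import manip, imaging, sensors
print(manip.hand_in())"
```

```text
the job is handed in; nothing more can be done
None
```

The job is handed in: the largest carton ("Return", carton_l) lies flat in the front tin with the lid shut, the other two cartons stayed flat on the bench, and nothing else was touched; I tried only carton_l, since it is the largest and went right down.

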